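Clamp a plaster test tile with a tab-lock knob

TASK

Lay the plaster test tile flat on the bed of the small bench clamp, lengthwise between the sprung jaw pad and the end stop. Then pinch the two release tabs of the knob, turn it clockwise until the tile is held firmly, at about 20 N, and let go so that both tabs spring out and lock it there. Go by feel and stay well under 35 N, where the soft plaster chips.

Things in the scene. Friction and masses are not known exactly. Their poses are not given: they have to be found in the camera images.
- tile: off-white plaster test tile with a small dimple in its top, 39 x 48 x 17 mm (x, y, z), loose on the table to the right of the clamp (smaller y). Origin: centre of its underside; z up. Its long side (y) goes along the clamp's y, either way round.
- clamp: bench clamp screwed down: aluminium base plate 100 mm (x) x 245 mm (y, from -100 to +145 mm) x 16 mm. Origin: in the plate's underside, below the front face of the jaw pad when the knob is at 0; z up, y points from the end stop to the knob, whose axis is at x = 0, y = 95 mm. Turning the knob clockwise pushes the jaw pad towards -y.
- bed_spot (a point): point on the bed, a 3 mm wooden board (clamp x 0, y -26.5, z 19 mm), where the middle of the tile's underside goes: The dark steel end stop (50 mm wide, top at z = 40 mm) has its face somewhere between clamp y = -53 and -59 mm, set anew each time, not measured: the tile has 5 to 11 mm slack. Well placed: x within 12 mm, y -20 to -42 mm, within 0.2 rad.
- jaw_home (a point): fixed point at the middle of the jaw pad's face as it stands at knob 0 (clamp x 0, y 0, z 29.5 mm). The steel pad, 36 mm wide, top at z = 39 mm, sits on springs 13 mm in front of its carriage. The knob moves the carriage 14 mm per rad; once the tile is caught the pad sinks towards the carriage 1 mm per 2.8 N, so at 20 N that 13 mm gap has closed by 7 mm.
- knob_grip (a point): point on the knob's vertical axis at the middle height to pinch, 60 mm above the clamp's underside; its x axis turns with the knob and runs through both tabs. The black hub between the tabs is 34 mm thick and ends at 77 mm, its small steel cap at 79 mm.
- notch_ring (a point): centre of the top of the dark notched ring under the knob (84 mm wide, top 36 mm above the clamp's underside, turret below it 92 mm). The knob locks every 0.26 rad (0, 0.26 .. 1.30; play about 0.02, 0.04 under load). Let go between notches under load, it turns back until the tabs drop into the next lower notch (up to 10 N looser). A final 8 to 30 N is good.
- knob (a joint): turn of the knob, rad: 0 at the start (tabs along the clamp's x), grows clockwise seen from above, which tightens; stop at 1.36. Torque while tightening: 0.014 Nm per N of clamping force plus under 0.01 Nm friction, plus 0.03 Nm per rad/s. So feel for some 20 to 25 N (about 0.30 to 0.37 Nm), or 1.3 rad, before letting go.
- tab_a (a joint): how far the grey release tab on the +x side (at knob 0) is pressed in, m: 0 out, 0.0065 fully in; over 0.0045 on both frees the knob. Tabs: upright plates 24 mm wide, 5 mm thick, from 42 to 78 mm above the clamp's underside; outer faces 66 mm apart when out, 53 mm when fully in. Each takes 7 N to start, 11 N fully in.
- tab_b (a joint): the same for the tab on the opposite side. Should the tabs hang half out on the edge of a notch after letting go, pinch again, turn back about 0.08 rad and let go again.
There are look-alikes about, which are no part of the job. Of the things shaped like the tile, the white one is meant.

How it is judged:
By the outcome, as a careful person would: the job done as asked, in the order asked, and still so for the second after the job is handed in, with the robot touching nothing.
It also fails if it takes over 64 s, if anything falls off the work surface, if the arm or the gripper's body presses on something with over 40 N, if the wrist force passes 120 N, or if a joint passes its speed limit or range.

ROBOT

A 7-joint arm with a two-finger parallel gripper is mounted at the origin on a cart in front of the work surface, level with it; the furniture and walls round the work are solid. World frame = base frame: x ahead of the robot, y to its left, z up, the work surface at z = 0. Lengths are in mm, angles in rad, forces in N, time in s.
With the tool pointing down it reaches from about 400 to 900 mm from the base axis. Payload 5.6 kg.
Tool frame: the origin (TCP) lies midway between the tips of the shut fingers; the grasp point (between the pads) lies 19 mm behind it; x points along the fingers, y is the direction in which the jaws open and shut, and the axes are right-handed (so a half turn about x gives the same grasp; the last joint's range is limited). The gripper opens to 92 mm and grips with 3 to 60 N. Pads are 20 mm wide; open, the fingers measure 128 mm over their backs; the gripper's body (75 mm by 189 mm) begins 69 mm behind the grasp point.
Start: joints at [1.186, 0.468, -0.012, 1.603, 0.006, 1.071, -0.056], TCP at [217.828, -612.421, 214.592] pointing down, gripper open.
Joint ranges: [-2.53, 2.53], [-0.31, 2.02], [-1.57, 1.55], [0.28, 2.44], [-1.29, 4.43], [0.15, 1.84], [-2.92, 2.92]. Speed limits (rad/s): [2.57, 2.57, 3.14, 3.14, 3.14, 3.14, 3.14].

INTERFACE

Orientations are given as a rotation vector (axis times angle).
In Python, from cell import robot, grip, kin, viewer gives the robot as it stands. Calls block until the motion is done:
- robot.movep(position, orientation): joint-space move of the TCP to a pose.
- robot.servo_line(position, feed=150, rotation=None): straight line of the TCP; rotation=None keeps the orientation; feed is the mean speed in mm/s.
- robot.goto_joints(angles): joint-space move.
- grip(opening, newtons=None): opening from 0.0 (shut) to 1.0 (fully open); newtons is the grip in N (None keeps the last); returns when the fingers have stopped.
- robot.hold(seconds).
- kin.ik(position, orientation): joint angles nearest the present ones, or None.
- robot.observe(): the state.
- viewer.read_camera(name): name is "scene" or "top"; returns the picture (400x640x3 uint8, red, green, blue); there is no depth.
- viewer.camera_info(name): a dict with "camera_matrix" (3x3 intrinsics, pixels), "R" (3x3) and "t" (3): a world point X has camera coordinates R X + t. Camera axes: x right, y down, z forward; pixel columns grow to the right and rows downward; lengths in mm; the calibration is good to about 2 mm. A picture is of the moment at which its call begins. camera_info takes no time and is no camera call.
A pose or a line that the arm cannot do raises robot.IKError and nothing moves.
- robot.job_done(): hands the job in, once; it reports no verdict.
Trained networks look in the newest picture that a camera, given by its name, has taken for a name from the list of things; names that differ only in an ending like _2 or _b are one class to them, and where a whole thing is asked for, a point or a joint stands for the part that bears it (a point fixed in the world has none). Each returns a list of dicts, best first, with "confidence" (0 to 1); they miss things now and then, are a little off and sometimes report something else, mostly with a low value. They report only what shows in the picture. A call takes as long as a camera call. They do not tell look-alikes from the thing itself.
- viewer.silhouettes(name, camera): "mask" (400x640 bool, what is visible of it).
- viewer.pinpoint(name, camera): "at" ([x, y, z] in mm, in the coordinates of the camera as it stood for that picture, good to about 4 mm: a listed point, or the origin of a listed thing).
The state is a dict: "t": time; "joints": joint angles; "joint_velocities": joint speeds; "joint_torque": joint torques, N m; "tcp_pos": TCP position; "tcp_rot": TCP orientation; "contact_force": force on the tool from outside, world axes, zero at the start; "wrist_torque": the same for the moment, N m; "grip_width": opening from 0.0 (shut) to 1.0 (fully open).
Only numpy, scipy, OpenCV 4.12 (cv2) and the standard library are available. Lean on these libraries where they do the work, as an engineer would, in place of code of your own. Each camera call takes 0.05 s, during which the arm holds its last target.

## Working session

There is one attempt and no reset: what is moved stays moved. The work goes in short steps, each a Python script; the robot and the scene stay as the last script left them, time stands still between calls to the robot, and variables do not carry over. Pictures are saved under pics/ and viewed, and the job is handed in when it is done.

```bash
ls; mkdir -p pics; python3 - <<'E'
from cell import robot, grip, kin, viewer
import cv2,numpy as np
for n in ["scene","top"]:
    im=viewer.read_camera(n); cv2.imwrite(f"pics/a_{n}.png",im[:,:,::-1])
    ci=viewer.camera_info(n); print(n,ci)
    R=np.array(ci["R"]);t=np.array(ci["t"])
    for k in ["tile","clamp","bed_spot","jaw_home","knob_grip","notch_ring"]:
        try:
            for d in viewer.pinpoint(k,n): print(k,round(d["confidence"],2),np.round(R.T@(np.array(d["at"])-t),1))
        except Exception as e: print(k,e)
s=robot.observe();print(s)
E
```

```text
pics
scene {'camera_matrix': array([[397.59418203,   0.        , 324.35489803],
       [  0.        , 397.59418203, 206.478781  ],
       [  0.        ,   0.        ,   1.        ]]), 'R': array([[ 0.76952208, -0.63844328, -0.01503177],
       [-0.50737124, -0.59690651, -0.6215119 ],
       [ 0.38782753,  0.48589382, -0.78326049]]), 't': array([-304.72473458,  393.74125851,  618.1356756 ])}
tile 0.89 [604.5  54.8  -1.3]
tile 0.82 [430.9  15.7   1.4]
tile 0.79 [502.1  83.2   1.6]
tile 0.69 [527.6 -14.8  -2. ]
tile 0.34 [501.8 242.2   1.4]
clamp 0.66 [497.3 244.    3.5]
bed_spot 0.76 [499.2 224.9  14.9]
jaw_home 0.77 [493.8 241.   26.3]
knob_grip 0.85 [489.7 341.8  59. ]
notch_ring 0.93 [494.  336.4  32.8]
top {'camera_matrix': array([[397.57999747,   0.        , 316.80578453],
       [  0.        , 397.57999747, 193.6314832 ],
       [  0.        ,   0.        ,   1.        ]]), 'R': array([[ 0.00850534, -0.99995834,  0.00331191],
       [-0.98797484, -0.00891466, -0.15435753],
       [ 0.15438062, -0.00195922, -0.98800951]]), 't': array([158.36923526, 540.36962007, 851.74785293])}
ti
[... 308 characters left out ...]
 array([ 1.18600224,  0.46746871, -0.01157459,  1.60272372,  0.00600959,
        1.07138704, -0.05627998]), 'joint_velocities': array([ 4.39230797e-04,  7.41135415e-05, -3.04057463e-04,  7.14329858e-04,
        1.13763452e-03, -4.22626010e-04,  2.04597496e-04]), 'joint_torque': array([ 1.04233038e-04, -5.20260143e+01, -1.24029667e-02, -2.44012982e+01,
       -5.66081330e-02,  1.12884521e-02,  3.05038213e-05]), 'tcp_pos': array([ 217.80749755, -612.42317453,  214.60283248]), 'tcp_rot': array([ 2.03582583,  0.35121777, -2.03592448]), 'contact_force': array([-0.81353953, -0.34987112,  0.03898133]), 'wrist_torque': array([ 0.00764238, -0.01808172,  0.03347694]), 'grip_width': 0.9984781453188633}
```

View pics/a_scene.png

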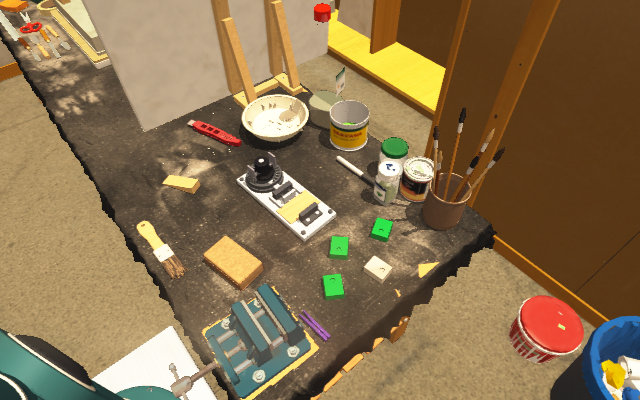

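View pics/a_top.png

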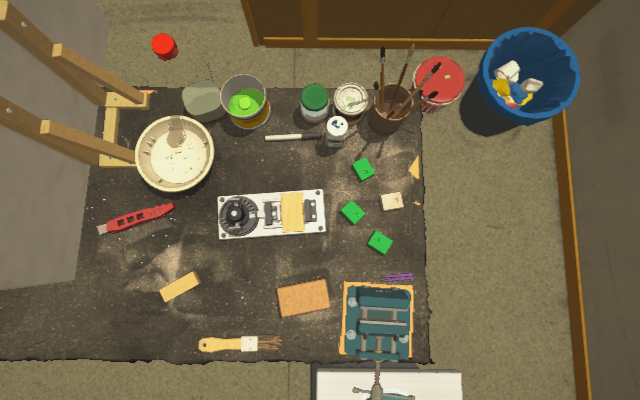

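White tile (top pixel about (391,201)), the green ones are look-alikes; clamp at about (272,214), nearly aligned with world y. Now I'll fit their outlines.

```bash
cat > h.py <<'E'
from cell import robot, grip, kin, viewer
import cv2,numpy as np
from scipy.optimize import minimize, least_squares
from scipy.spatial.transform import Rotation as Ro
CI={n:viewer.camera_info(n) for n in ["scene","top"]}
def proj(n,P):
    c=CI[n];q=np.atleast_2d(P)@np.array(c["R"]).T+c["t"];q=q@np.array(c["camera_matrix"]).T
    return q[:,:2]/q[:,2:]
def unproj(n,uv,z):
    c=CI[n];R=np.array(c["R"]);d=R.T@np.linalg.inv(c["camera_matrix"])@[uv[0],uv[1],1];o=-R.T@np.array(c["t"])
    return o+d*(z-o[2])/d[2]
def box(x,y,th,x0,x1,y0,y1,z0,z1):
    P=np.array([[a,b,c] for a in(x0,x1) for b in(y0,y1) for c in (z0,z1)],float)
    c,s=np.cos(th),np.sin(th)
    return P@np.array([[c,-s,0],[s,c,0],[0,0,1]]).T+[x,y,0]
def hullmask(uv,shape,S=4):
    m=np.zeros((shape[0]*S,shape[1]*S),np.uint8)
    h=cv2.convexHull(((uv+.5)*S-.5).astype(np.float32))
    cv2.fillConvexPoly(m,np.round(h).astype(np.int32),1);return m
def fit(masks,dims,p0):
    S=4;big={n:cv2.resize(m.astype(np.uint8),None,fx=S,fy=S,interpolation=cv2.INTER_NEAREST) for n,m in masks.items()}
    def f(p):
        c=0
        for n,m in big.items():
            h=hullmask(proj(n,box(p[0]*10,p[1]*10,p[2]/3,*dims)),masks[n].shape,S)
            c+=1-(h&m).sum()/(h|m).sum()
        return c
    best=None
    for dth in np.arange(-.6,.61,.2):
        r=minimize(f,[p0[0]/10,p0[1]/10,(p0[2]+dth)*3],method="Nelder-Mead",options=dict(initial_simplex=None,xatol=.01,fatol=1e-4))
        if best is None or r.fun<best.fun:best=r
    return best.x*[10,10,1/3],best.fun
E
python3 - <<'E'
from h import *
im={n:viewer.read_camera(n) for n in CI}
out={}
for n in CI:
    for d in viewer.silhouettes("tile",n):
        m=np.array(d["mask"]);px=im[n][m].mean(0);ys,xs=np.nonzero(m)
        print(n,round(d["confidence"],2),m.sum(),xs.mean().round(),ys.mean().round(),px.round())
        if px[0]>130 and m.sum()<2000 and n not in out: out[n]=m
    cl=viewer.silhouettes("clamp",n)
    for d in cl: print("clamp",n,d["confidence"],d["mask"].sum())
    np.save(f"cl_{n}.npy",cl[0]["mask"])
D=(-19.5,19.5,-24,24,0,17)
for ms in [out]+[{n:out[n]} for n in out]:
    print(fit(ms,D,(526,-12,0)))
    print(fit(ms,D,(526,-12,1.57)))
for n,(x0,x1,y0,y1) in dict(scene=(225,345,140,245),top=(205,335,180,250)).items():
    c=im[n][y0:y1,x0:x1,::-1];cv2.imwrite(f"pics/c_{n}.png",cv2.resize(c,None,fx=5.5,fy=5.5,interpolation=cv2.INTER_CUBIC))
c=im["top"][185:215,375:410,::-1];cv2.imwrite(f"pics/c_tile.png",cv2.resize(c,None,fx=12,fy=12,interpolation=cv2.INTER_NEAREST))
E
```

```text
scene 0.92 393 382.0 229.0 [ 46. 191.  65.]
scene 0.89 476 333.0 286.0 [ 65. 200.  73.]
scene 0.7 485 378.0 269.0 [224. 210. 176.]
scene 0.66 402 339.0 247.0 [ 74. 198.  74.]
clamp scene 0.79 2775
top 0.93 349 379.0 242.0 [ 59. 178.  74.]
top 0.72 351 352.0 212.0 [ 61. 179.  76.]
top 0.68 369 391.0 201.0 [215. 199. 157.]
top 0.64 302 363.0 168.0 [ 59. 184.  75.]
clamp top 0.72 3341
clamp top 0.23 359
(array([ 5.28509503e+02, -9.82162392e+00,  2.31063119e-01]), np.float64(0.22491584824718835))
(array([ 5.27654770e+02, -9.73724057e+00,  1.79104180e-01]), np.float64(0.22446810466751232))
(array([ 5.27599837e+02, -1.19151634e+01,  1.96820876e-01]), np.float64(0.09022379269729097))
(array([527.1028561 , -11.95206136,   1.30806518]), np.float64(0.23738519719070772))
(array([ 5.28221701e+02, -8.89080374e+00,  1.86838896e-01]), np.float64(0.07981665876402722))
(array([528.07926981,  -9.44709841,   2.11439242]), np.float64(0.24898960739030018))
```

View pics/c_scene.png

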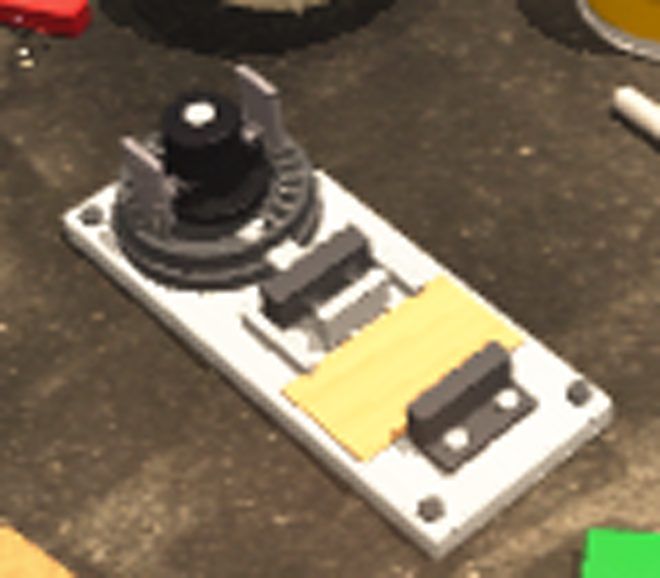

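View pics/c_top.png

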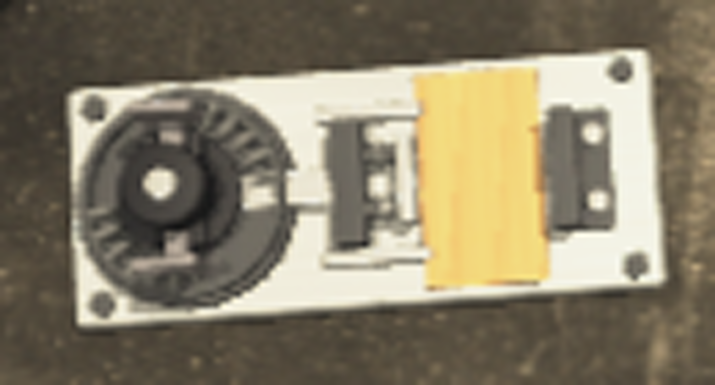

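View pics/c_tile.png

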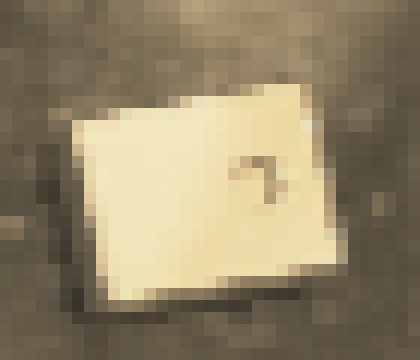

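```bash
python3 - <<'E'
from h import *
cor={"top":(205,180,[(70,90),(647,48),(665,284),(80,325)]),"scene":(225,140,[(325,172),(612,400),(437,545),(65,218)])}
# order: (+x,+y),(+x,-y),(-x,-y),(-x,+y)
L=np.array([[50,145,16],[50,-100,16],[-50,-100,16],[-50,145,16]],float)
def W(p,L):
    c,s=np.cos(p[2]),np.sin(p[2]);return L@np.array([[c,-s,0],[s,c,0],[0,0,1]]).T+[p[0],p[1],0]
obs={n:np.array([[a+(u+.5)/5.5-.5,b+(v+.5)/5.5-.5] for u,v in c]) for n,(a,b,c) in cor.items()}
for ns in (["top"],["scene"],["top","scene"]):
    r=least_squares(lambda p:np.concatenate([(proj(n,W(p,L))-obs[n]).ravel() for n in ns]),[496,243,0.])
    print(ns,r.x.round(3),np.abs(r.fun).max().round(2))
p=r.x
print("bed",W(p,np.array([[0,-26.5,19]])),"knob",W(p,np.array([[0,95,60.]])))
# knob cap centre (z79) & stop edges
for n,(u,v) in dict(top=(159,183),scene=(200,113)).items():
    a,b,_=cor[n];q=unproj(n,(a+(u+.5)/5.5-.5,b+(v+.5)/5.5-.5),79);print(n,"cap",q.round(1))
def loc(q): 
    c,s=np.cos(p[2]),np.sin(p[2]);d=q[:2]-p[:2];return np.array([c*d[0]+s*d[1],-s*d[0]+c*d[1]]).round(1)
for n,pts in dict(top=[(550,112),(558,230)],scene=[(497,345),(410,405)]).items():
    a,b,_=cor[n]
    for u,v in pts: print(n,"stop top face",loc(unproj(n,(a+(u+.5)/5.5-.5,b+(v+.5)/5.5-.5),40)))
im={n:viewer.read_camera(n) for n in CI}
for n in CI:
    P=proj(n,W(p,np.array([[50,145,16],[50,-100,16],[-50,-100,16],[-50,145,16],[0,0,19],[0,-26.5,19],[0,95,79],[33,95,78],[-33,95,78],[0,0,39],[18,0,39],[-18,0,39]],float)))
    a,b,_=cor[n];w,h=(130,70) if n=="top" else (120,105)
    c=cv2.resize(im[n][b:b+h,a:a+w,::-1],None,fx=5.5,fy=5.5,interpolation=cv2.INTER_CUBIC)
    for u,v in P: cv2.circle(c,(int((u+.5-a)*5.5),int((v+.5-b)*5.5)),3,(0,0,255),-1)
    cv2.imwrite(f"pics/d_{n}.png",c)
E
```

```text
['top'] [4.98096e+02 2.44981e+02 8.10000e-02] 0.69
['scene'] [4.98962e+02 2.32493e+02 1.80000e-02] 11.74
['top', 'scene'] [4.98987e+02 2.39785e+02 5.30000e-02] 13.11
bed [[500.40279425 213.32309094  19.        ]] knob [[493.91327663 334.64965918  60.        ]]
top cap [490.  340.6  79. ]
scene cap [489.9 338.8  79. ]
top stop top face [ 22.9 -50.7]
top stop top face [-25.4 -52. ]
scene stop top face [ 23.2 -53.9]
scene stop top face [-22.1 -53. ]
```

View pics/d_top.png

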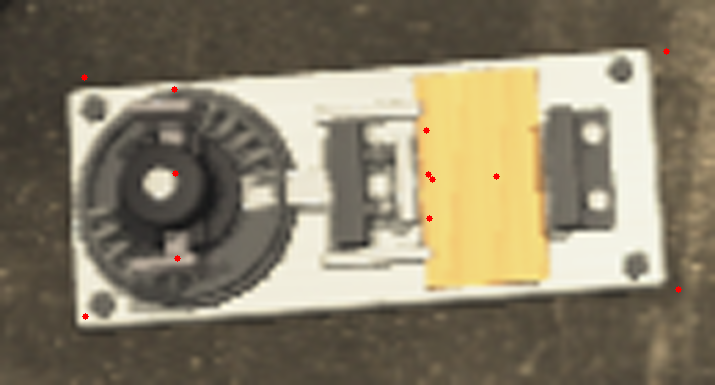

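View pics/d_scene.png

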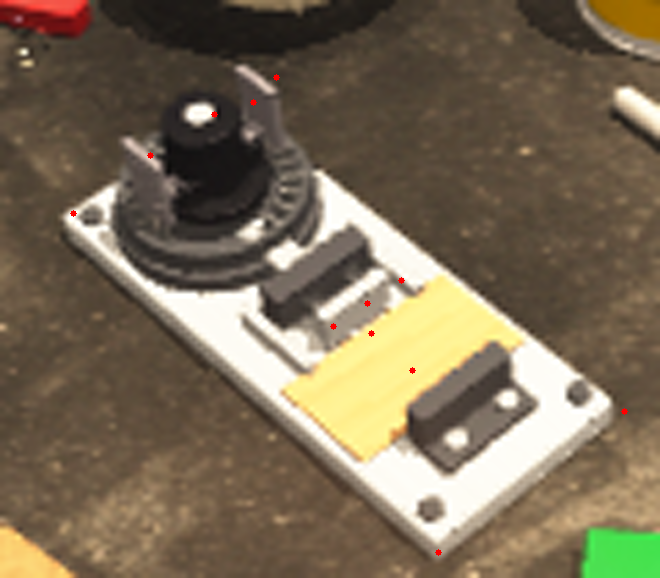

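The far corner in the scene view is hidden behind the knob, so my pick there was wrong. Refitting without it, using the knob cap instead.

```bash
python3 - <<'E'
from h import *
cor={"top":(205,180,[(68,92),(647,49),(665,284),(80,325),(159,183)]),"scene":(225,140,[(612,400),(437,545),(65,218),(200,113)])}
L={"top":np.array([[50,145,16],[50,-100,16],[-50,-100,16],[-50,145,16],[0,95,79]],float)};L["scene"]=L["top"][1:]
def W(p,L):
    c,s=np.cos(p[2]),np.sin(p[2]);return L@np.array([[c,-s,0],[s,c,0],[0,0,1]]).T+[p[0],p[1],0]
obs={n:np.array([[a+(u+.5)/5.5-.5,b+(v+.5)/5.5-.5] for u,v in c]) for n,(a,b,c) in cor.items()}
for ns in (["top"],["scene"],["top","scene"]):
    r=least_squares(lambda p:np.concatenate([(proj(n,W(p,L[n]))-obs[n]).ravel() for n in ns]),[496,243,0.])
    print(ns,r.x.round(3),r.fun.round(2))
p=r.x
print("bed",W(p,np.array([[0,-26.5,19]])),"knob",W(p,np.array([[0,95,60.]])))
def loc(q): 
    c,s=np.cos(p[2]),np.sin(p[2]);d=q[:2]-p[:2];return np.array([c*d[0]+s*d[1],-s*d[0]+c*d[1]]).round(1)
for n,pts in dict(top=[(550,112),(558,230)],scene=[(497,345),(410,405)]).items():
    a,b,_=cor[n]
    for u,v in pts: print(n,"stop top face",loc(unproj(n,(a+(u+.5)/5.5-.5,b+(v+.5)/5.5-.5),40)))
E
```

```text
['top'] [4.97805e+02 2.45355e+02 8.20000e-02] [-0.2  -0.47  0.34 -0.31  0.4   0.1  -0.83  0.62  0.28 -0.  ]
['scene'] [4.97574e+02 2.43880e+02 7.90000e-02] [ 0.86  0.23 -0.21  0.02 -0.82 -0.48  0.13  0.02]
['top', 'scene'] [4.97758e+02 2.44849e+02 8.10000e-02] [ 0.04 -0.52  0.59 -0.24  0.6   0.18 -0.64  0.57  0.52 -0.03  0.68 -0.16
 -0.31 -0.35 -1.05 -0.65 -0.12 -0.2 ]
bed [[499.90786592 218.43615215  19.        ]] knob [[490.05236286 339.53577667  60.        ]]
top stop top face [ 22.3 -56.4]
top stop top face [-26.  -56.4]
scene stop top face [ 22.5 -59.7]
scene stop top face [-22.8 -57.5]
```

```bash
cat >> h.py <<'E'
CL=np.array([497.8,244.8]);CT=0.081
def cw(x,y):
    c,s=np.cos(CT),np.sin(CT);return CL+[c*x-s*y,s*x+c*y]
def rv(th):
    c,s=np.cos(th),np.sin(th);x=np.array([0,0,-1.]);y=np.array([c,s,0]);return Ro.from_matrix(np.c_[x,y,np.cross(x,y)]).as_rotvec()
def st():
    o=robot.observe();print("t%.2f"%o["t"],o["tcp_pos"].round(1),"F",o["contact_force"].round(1),"T",o["wrist_torque"].round(3),"g%.3f"%o["grip_width"],"j",o["joints"].round(2));return o
E
python3 - <<'E'
from h import *
o=st();R=Ro.from_rotvec(o["tcp_rot"]).as_matrix();print(R.round(2))
def t(p,th):
    q=kin.ik(p,rv(th));print(np.round(p),th,None if q is None else np.round(q,2))
k=cw(0,95);b=cw(0,-28.5)
print(k,b)
for a in (0.19,0.19-np.pi,0.19+np.pi):
    t([528,-10.3,120],a);t([528,-10.3,3],a)
for a in (0.081,.081-np.pi): t([*b,120],a);t([*b,22],a)
for a in (0.081,.081-np.pi):
  for d in (0,.6,1.36): t([*k,41],a-d);t([*k,130],a-d)
E
```

```text
t1.10 [ 217.8 -612.4  214.6] F [ 0.3  0.6 -0.8] T [ 0.026 -0.005  0.035] g1.001 j [ 1.19  0.47 -0.01  1.6   0.01  1.07 -0.06]
[[-0.    0.34 -0.94]
 [-0.   -0.94 -0.34]
 [-1.    0.    0.  ]]
[490.11341172 339.48852286] [500.10597648 216.39344314]
[528. -10. 120.] 0.19 [ 0.46  0.47 -0.62  1.95  0.37  0.83 -0.18]
[528. -10.   3.] 0.19 [ 0.39  0.67 -0.55  2.    0.57  0.63 -0.35]
[528. -10. 120.] -2.951592653589793 [-0.97  0.83  1.35  2.03 -0.93  1.11 -2.14]
[528. -10.   3.] -2.951592653589793 [-0.1   0.58  0.08  2.03 -0.08  0.53 -2.92]
[528. -10. 120.] 3.331592653589793 [-0.97  0.83  1.35  2.03 -0.93  1.11 -2.14]
[528. -10.   3.] 3.331592653589793 [-0.1   0.58  0.08  2.03 -0.08  0.53 -2.92]
[500. 216. 120.] 0.081 [ 0.37  0.76 -1.16  1.89  0.81  1.06 -1.06]
[500. 216.  22.] 0.081 [ 0.15  0.75 -0.81  1.94  0.77  0.79 -1.02]
[500. 216. 120.] -3.060592653589793 [ 0.43  0.9  -1.33  1.89  0.96  1.19  1.98]
[500. 216.  22.] -3.060592653589793 [ 0.42  1.16 -1.34  1.93  1.24  1.23  1.82]
[490. 339.  41.] 0.081 [-0.09  0.78 -0.8   1.81  0.72  0.87 -1.15]
[490. 339. 130.] 0.081 [-0.02  0.67 -0.89  1.77  0.6   1.01 -1.06]
[490. 339.  41.] -0.519 [-0.16  0.73 -0.69  1.82  0.61  0.82 -1.67]
[490. 339. 130.] -0.519 [-0.11  0.61 -0.75  1.77  0.5   0.96 -1.59]
[490. 339.  41.] -1.2790000000000001 [-0.16  0.73 -0.68  1.82  0.61  0.82 -2.43]
[490. 339. 130.] -1.2790000000000001 [-0.01  0.68 -0.92  1.77  0.63  1.02 -2.44]
[490. 339.  41.] -3.060592653589793 [ 0.17  1.16 -1.34  1.8   1.2   1.27  1.7 ]
[490. 339. 130.] -3.060592653589793 [ 0.18  0.96 -1.33  1.76  0.99  1.27  1.81]
[490. 339.  41.] -3.6605926535897932 [ 0.09  0.97 -1.12  1.8   1.    1.07  1.21]
[490. 339. 130.] -3.6605926535897932 [ 0.18  0.96 -1.33  1.76  0.99  1.27  1.21]
[490. 339.  41.] -4.420592653589793 [ 0.    0.85 -0.94  1.81  0.85  0.95  0.54]
[490. 339. 130.] -4.420592653589793 [-0.02  0.67 -0.9   1.77  0.61  1.01  0.71]
```

```bash
python3 - <<'E'
from h import *
for uv,z in [((390,108),90),((440,62),180),((382,52),180),((350,98),60),((337,128),60),((378,290),80)]: print(uv,unproj("top",uv,z).round())
o=st();j=o["joints"].copy()
j[0]=0.6;robot.goto_joints(j);st()
for p in ([500,-150,200],[528,-10,150]):
    q=kin.ik(p,rv(.19 if p[1]>-100 else -.2));print(None if q is None else q.round(2))
E
```

```text
(390, 108) [723.   4.  90.]
(440, 62) [786. -81. 180.]
(382, 52) [806.  35. 180.]
(350, 98) [758.  89.  60.]
(337, 128) [687. 119.  60.]
(378, 290) [332.  35.  80.]
t1.10 [ 217.8 -612.4  214.6] F [ 0.3  0.6 -0.8] T [ 0.026 -0.005  0.035] g1.001 j [ 1.19  0.47 -0.01  1.6   0.01  1.07 -0.06]
t2.50 [ 518.7 -391.7  214.6] F [-0.1 -0.6  0.1] T [-0.02   0.022  0.027] g1.002 j [ 0.6   0.47 -0.01  1.6   0.01  1.07 -0.06]
[ 0.38  0.28 -0.19  1.92  0.06  0.95 -0.03]
[ 0.22  0.37 -0.32  1.94  0.15  0.85  0.01]
```

```bash
python3 - <<'E'
from h import *
robot.movep([505,-130,200],rv(-.2))
robot.movep([528,-10.3,70],rv(.19)); st()
grip(0.68)
im=viewer.read_camera("scene");cv2.imwrite("pics/e.png",im[:,:,::-1])
robot.servo_line([528,-10.3,4],feed=60); st()
for n in CI: cv2.imwrite(f"pics/f_{n}.png",viewer.read_camera(n)[:,:,::-1])
a=cv2.imread("pics/f_scene.png")[190:320,280:460];b=cv2.imread("pics/f_top.png")[140:270,310:490]
cv2.imwrite("pics/f.png",cv2.resize(np.hstack([a,b]),None,fx=2.2,fy=2.2,interpolation=cv2.INTER_CUBIC))
E
```

```text
t4.26 [528.9 -12.2  70.4] F [ 0.2 -0.1  0.8] T [-0.047 -0.084  0.021] g1.000 j [ 0.18  0.49 -0.27  1.99  0.2   0.69 -0.03]
t6.16 [528.3 -10.3   4.4] F [ 0.  -0.1  0.3] T [-0.03  -0.065 -0.028] g0.678 j [ 0.14  0.6  -0.23  2.01  0.25  0.56 -0.07]
```

View pics/f.png

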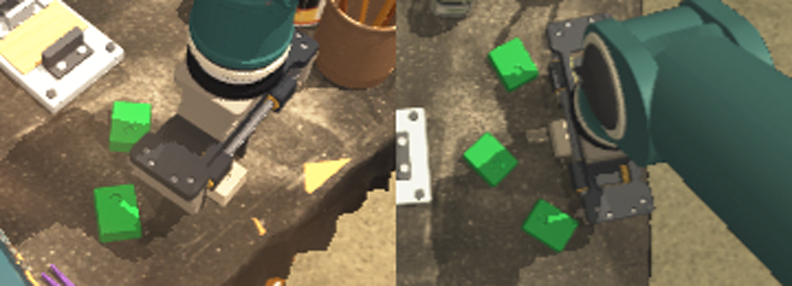

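The gripper straddles the tile; none of the green ones is touched. Closing and lifting.

```bash
python3 - <<'E'
from h import *
grip(0.0,15); o=st()
robot.servo_line([528,-10.3,90],feed=120); st()
cv2.imwrite("pics/g1.png",viewer.read_camera("scene")[150:330,280:480,::-1])
b=cw(0,-28.5)
q=kin.ik([*b,110],rv(CT));print(None if q is None else q.round(2))
E
```

```text
t6.74 [528.1 -10.3   4.1] F [-0.1  0.8  0.4] T [ 0.01  -0.038  0.013] g0.418 j [ 0.14  0.6  -0.23  2.01  0.25  0.56 -0.07]
t7.61 [527.4 -10.4  89.4] F [-0.6  0.3 -1.3] T [-0.079 -0.134 -0.028] g0.420 j [ 0.19  0.46 -0.28  1.98  0.19  0.73 -0.02]
[-0.23  0.45 -0.3   1.93  0.18  0.79 -0.55]
```

View pics/g1.png

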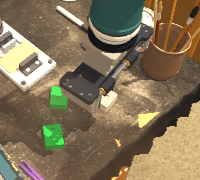

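```bash
python3 - <<'E'
from h import *
b=cw(0,-28.5)
robot.movep([*b,110],rv(CT)); 
robot.servo_line([*b,60],feed=100); robot.hold(.3); o=st()
im={n:viewer.read_camera(n) for n in CI}
D=(-19.5,19.5,-24,24,56,73)
out=[]
for n in CI:
    P=proj(n,box(*o["tcp_pos"][:2],CT,*D))
    h=cv2.convexHull(P.astype(np.float32))[:,0]
    c0=P.mean(0).astype(int)-[50,45]
    c=cv2.resize(im[n][c0[1]:c0[1]+90,c0[0]:c0[0]+100,::-1],None,fx=4,fy=4,interpolation=cv2.INTER_CUBIC)
    cv2.polylines(c,[((h+.5-c0)*4).astype(np.int32)],True,(0,0,255),1);out.append(c)
cv2.imwrite("pics/i.png",np.hstack(out))
E
```

```text
t9.53 [500.4 216.5  60.5] F [-0.2 -0.5 -0.7] T [-0.043 -0.15  -0.033] g0.415 j [-0.25  0.53 -0.28  1.96  0.22  0.69 -0.58]
```

View pics/i.png

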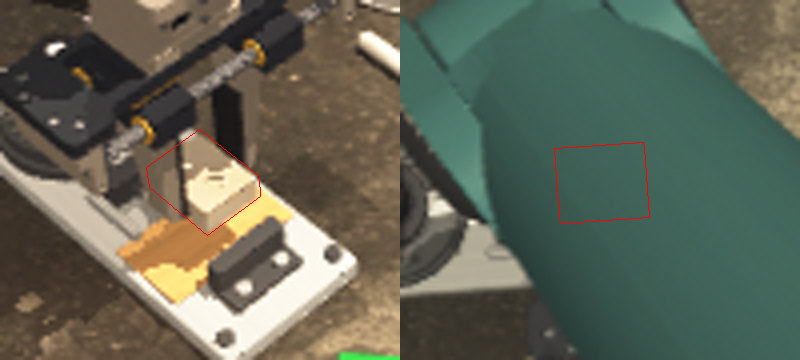

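The held tile in the scene view matches the predicted outline (near corner at about (209,233) in the crop). Lowering.

```bash
python3 - <<'E'
from h import *
b=cw(0,-28.5)
robot.servo_line([*b,26],feed=60); o=st(); z=26
while z>21:
    z-=1; robot.servo_line([*b,z],feed=20); o=st()
    if o["contact_force"][2]>4 or np.abs(o["contact_force"][:2]).max()>6: break
c=viewer.read_camera("scene")[160:250,250:350,::-1]
cv2.imwrite("pics/j.png",cv2.resize(c,None,fx=5,fy=5,interpolation=cv2.INTER_CUBIC))
E
```

```text
t10.34 [500.1 216.5  25.9] F [-0.3  0.2 -0.1] T [-0.088 -0.048  0.015] g0.419 j [-0.27  0.58 -0.26  1.97  0.24  0.62 -0.6 ]
t10.59 [500.3 216.4  25.3] F [-0.3  0.3 -0.3] T [-0.04  -0.111  0.002] g0.414 j [-0.27  0.58 -0.26  1.97  0.24  0.62 -0.6 ]
t10.84 [500.1 216.3  24. ] F [-0.1  0.4 -1. ] T [-0.062 -0.051  0.008] g0.413 j [-0.27  0.59 -0.26  1.97  0.24  0.62 -0.6 ]
t11.09 [500.3 216.5  23.1] F [0.4 0.7 1.1] T [-0.029 -0.132  0.011] g0.417 j [-0.27  0.59 -0.26  1.97  0.25  0.62 -0.6 ]
t11.34 [500.3 216.5  22.9] F [-2.9 -1.4  9.6] T [-0.241  0.502 -0.033] g0.417 j [-0.27  0.59 -0.25  1.97  0.25  0.62 -0.6 ]
```

View pics/j.png

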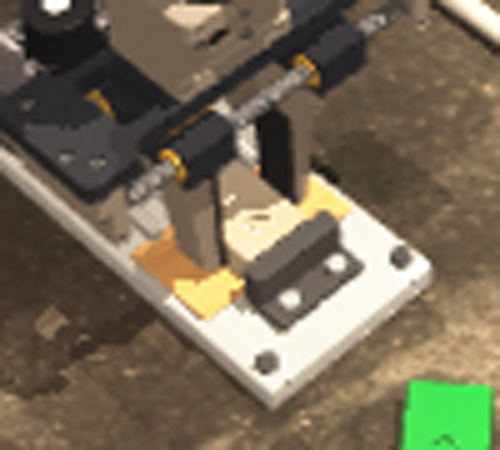

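Tile is on the bed behind the stop (about (262,225) in the crop), contact felt at z = 23 as expected. Releasing and going up.

```bash
python3 - <<'E'
from h import *
b=cw(0,-28.5)
robot.servo_line([*b,23.5],feed=20)
grip(0.60); st()
robot.servo_line([*b,110],feed=150)
k=cw(0,95)
robot.movep([*k,140],rv(CT)); grip(1.0); o=st()
out=[]
for n,(x0,y0) in dict(scene=(250,165),top=(255,175)).items():
    c=viewer.read_camera(n)[y0:y0+80,x0:x0+100,::-1];cv2.imwrite(f"pics/kraw_{n}.png",c);out.append(cv2.resize(c,None,fx=4,fy=4,interpolation=cv2.INTER_CUBIC))
cv2.imwrite("pics/k.png",np.hstack(out))
E
```

```text
t12.08 [500.1 216.4  23.4] F [ 0.4 -0.2 -0. ] T [-0.022 -0.057  0.053] g0.599 j [-0.27  0.59 -0.26  1.97  0.24  0.62 -0.6 ]
t14.07 [490.2 339.4 140. ] F [-0.8 -0.1  0.4] T [-0.038 -0.082  0.037] g0.999 j [-0.42  0.49 -0.32  1.79  0.19  0.9  -0.74]
```

View pics/k.png

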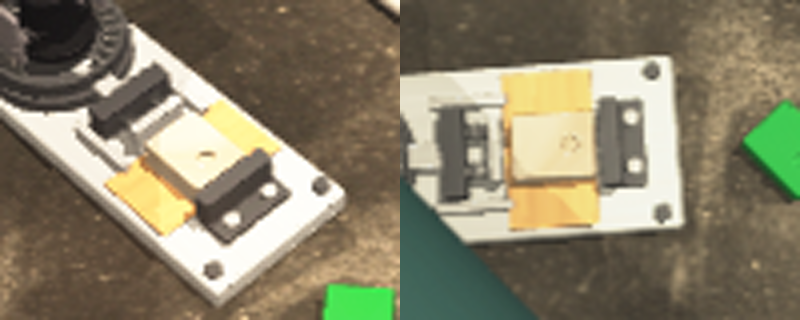

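Tile lies flat in place, clear of both pad and stop. Now the knob: descend and close partly to check centring.

```bash
python3 - <<'E'
from h import *
k=cw(0,95)
robot.servo_line([*k,60],feed=120);st()
robot.servo_line([*k,42],feed=60);o=st()
ax=np.array([np.cos(CT),np.sin(CT)])
for w in (70,67,65,63):
    grip(w/92,40);o=robot.observe();print(w,"g%.1f"%(o["grip_width"]*92),"Fx %.1f"%(o["contact_force"][:2]@ax),o["contact_force"].round(1),o["wrist_torque"].round(2),o["t"])
    if abs(o["contact_force"][:2]@ax)>9: break
E
```

```text
t14.99 [490.5 339.9  60.5] F [-0.1  0.6  0.5] T [ 0.02  -0.099 -0.035] g1.001 j [-0.44  0.6  -0.29  1.83  0.24  0.75 -0.78]
t15.44 [489.8 339.3  41.6] F [ 0.4  0.5 -0.1] T [-0.024 -0.114 -0.016] g0.999 j [-0.45  0.62 -0.28  1.83  0.25  0.72 -0.79]
70 g69.9 Fx -0.4 [-0.4 -0.1  1.3] [-0.02 -0.07 -0.  ] 15.95
67 g67.1 Fx 0.3 [ 0.3 -0.2 -1.2] [-0.05 -0.13 -0.04] 16.2083
65 g64.7 Fx 0.2 [0.2 0.  1.2] [-0.05 -0.08 -0.  ] 16.4417
63 g63.1 Fx 0.1 [ 0.1 -0.   0.3] [-0.14 -0.12 -0.  ] 16.6833
```

```bash
python3 - <<'E'
from h import *
k=cw(0,95)
grip(0.0,40);o=st()
print("Fx",o["contact_force"][:2]@[np.cos(CT),np.sin(CT)])
q=kin.ik([*k,42],rv(CT));print(q.round(3),(q-o["joints"]).round(4));np.save("q0.npy",q)
E
```

```text
t17.01 [490.  339.5  42.2] F [-2.1 -0.3  5. ] T [-0.228  0.254 -0.006] g0.563 j [-0.45  0.62 -0.28  1.83  0.25  0.72 -0.79]
Fx -2.1142879826691416
[-0.449  0.624 -0.281  1.835  0.249  0.717 -0.787] [ 0.      0.0004  0.0001 -0.      0.0001 -0.0006 -0.    ]
```

```bash
cat >> h.py <<'E'
def turn(a,hold=.1):
    q=np.load("q0.npy").copy();q[6]-=a;robot.goto_joints(q);robot.hold(hold)
    os=[]
    for _ in range(5): os.append(robot.observe());robot.hold(.02)
    o=os[-1];T=np.mean([x["wrist_torque"][2] for x in os]);y=Ro.from_rotvec(o["tcp_rot"]).as_matrix()[:,1]
    th=CT-np.arctan2(y[1],y[0])
    print("t%.2f cmd %.2f act %.3f Tz %.3f F %s g%.3f"%(o["t"],a,th,T,o["contact_force"].round(1),o["grip_width"]),o["tcp_pos"].round(1));return th,T,o
E
python3 - <<'E'
from h import *
for a in (.05,.15,.25,.35,.45,.55):
    th,T,o=turn(a)
    if abs(T)>.2 or np.abs(o["contact_force"]).max()>20: break
E
```

```text
t17.43 cmd 0.05 act 0.049 Tz -0.017 F [-1.9 -2.   4.6] g0.567 [490.  339.5  42.2]
t17.86 cmd 0.15 act 0.149 Tz 0.009 F [-1.3 -1.4  5.2] g0.565 [490.  339.5  42.2]
t18.29 cmd 0.25 act 0.249 Tz -0.007 F [-2.5 -1.5  5.5] g0.569 [490.  339.5  42.2]
t18.73 cmd 0.35 act 0.349 Tz 0.002 F [-2.9 -1.8  5.6] g0.568 [490.  339.5  42.2]
t19.16 cmd 0.45 act 0.449 Tz -0.005 F [-1.8 -1.4  6.7] g0.565 [490.1 339.5  42.2]
t19.59 cmd 0.55 act 0.549 Tz 0.028 F [-1.8 -0.7  5. ] g0.566 [490.1 339.5  42.2]
```

```bash
python3 - <<'E'
from h import *
for a in (.62,.68,.74,.80):
    th,T,o=turn(a)
    if abs(T)>.2 or np.abs(o["contact_force"]).max()>20: break
c=viewer.read_camera("scene")[140:250,225:345,::-1]
cv2.imwrite("pics/l.png",cv2.resize(c,None,fx=5,fy=5,interpolation=cv2.INTER_CUBIC))
E
```

```text
t20.02 cmd 0.62 act 0.618 Tz 0.049 F [-0.9 -2.1  5.6] g0.563 [490.1 339.5  42.2]
t20.46 cmd 0.68 act 0.678 Tz 0.117 F [-1.2 -2.2  5.3] g0.567 [490.  339.5  42.2]
t20.89 cmd 0.74 act 0.738 Tz 0.109 F [-1.2 -2.8  5.5] g0.567 [490.1 339.5  42.2]
t21.32 cmd 0.80 act 0.798 Tz 0.163 F [-2.1 -2.9  5.7] g0.564 [490.1 339.5  42.2]
```

View pics/l.png

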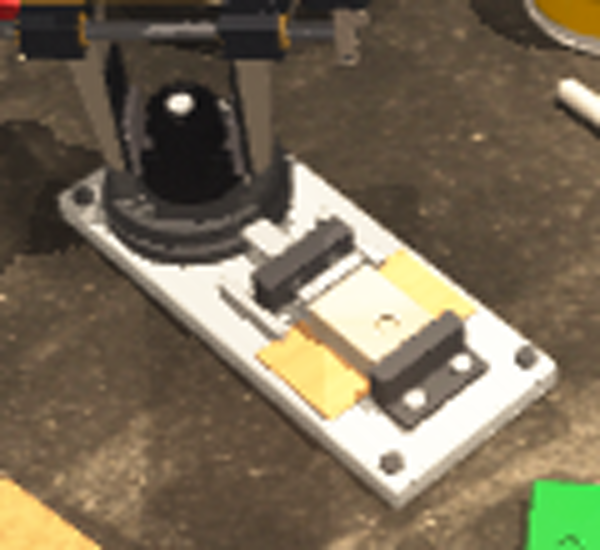

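The knob turns, the tile is against the stop and the torque is rising. Continuing in small steps with longer averaging.

```bash
python3 - <<'E'
from h import *
A=[.549,.618,.678,.738,.798];Ts=[.028,.049,.117,.109,.163]
for a in (.86,.92,.98,1.04,1.07):
    th,T,o=turn(a,.12);A.append(th);Ts.append(T)
    if T>.34: break
r=[np.mean(np.array(Ts)-.549*np.array(A)),np.polyfit(A,Ts,1)];print(-r[0]/.549,r[1])
E
```

```text
t21.82 cmd 0.86 act 0.858 Tz 0.184 F [-1.2 -0.9  6. ] g0.570 [490.1 339.5  42.2]
t22.27 cmd 0.92 act 0.918 Tz 0.209 F [-2.6 -1.8  5.5] g0.565 [490.1 339.4  42.2]
t22.73 cmd 0.98 act 0.978 Tz 0.252 F [-1.4 -1.5  4.2] g0.570 [490.1 339.5  42.2]
t23.18 cmd 1.04 act 1.038 Tz 0.282 F [-1.1 -1.2  5.5] g0.565 [490.1 339.5  42.2]
t23.62 cmd 1.07 act 1.068 Tz 0.305 F [-1.7 -0.9  5.1] g0.568 [490.1 339.5  42.2]
0.5147713053083559 [ 0.52659537 -0.26414927]
```

```bash
python3 - <<'E'
from h import *
turn(1.05)
grip(1.0);robot.hold(.3);o=st()
k=cw(0,95)
robot.servo_line([*k,140],feed=120);st()
for n,(x0,y0) in dict(scene=(225,140),top=(205,175)).items():
    c=viewer.read_camera(n)[y0:y0+105,x0:x0+130,::-1];cv2.imwrite(f"pics/m_{n}.png",cv2.resize(c,None,fx=5,fy=5,interpolation=cv2.INTER_CUBIC))
E
```

```text
t24.06 cmd 1.05 act 1.047 Tz 0.309 F [-1.4 -1.3  4.9] g0.568 [490.1 339.4  42.2]
t25.10 [490.1 339.5  42. ] F [ 0.4 -0.3 -0. ] T [-0.009 -0.021 -0.024] g1.002 j [-0.45  0.62 -0.28  1.83  0.25  0.72 -1.84]
t26.07 [489.7 339.1 139.3] F [ 0.3  0.2 -1.2] T [-0.048 -0.021 -0.05 ] g0.998 j [-0.42  0.49 -0.32  1.79  0.19  0.9  -1.79]
```

View pics/m_scene.png

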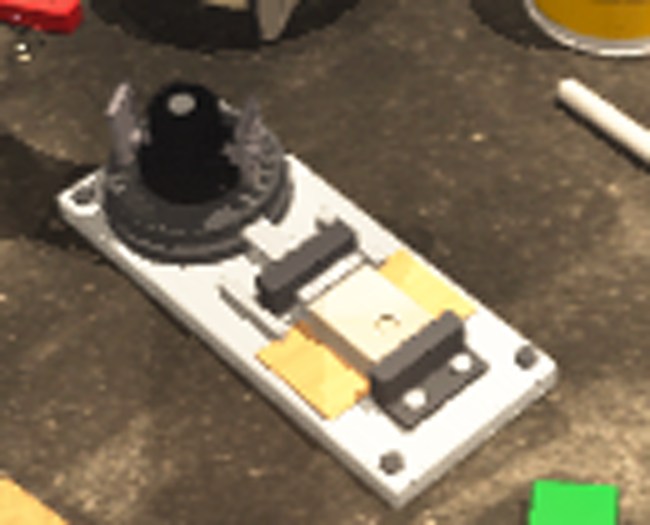

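Tabs look sprung out (left at about (120,130), right at (248,130)) and the tile is held. Moving off to verify from above.

```bash
python3 - <<'E'
from h import *
robot.movep([450,-60,250],rv(0));st()
out=[]
im={n:viewer.read_camera(n) for n in CI}
for n in CI:
  for r,a in ((33,1.04),(33,1.02),(28.5,1.04)) :
    k=cw(0,95);f=8
    x0,y0=(proj(n,[*k,60])[0]-[17,19]).astype(int)
    c=cv2.resize(im[n][y0:y0+38,x0:x0+32,::-1],None,fx=f,fy=f,interpolation=cv2.INTER_CUBIC)
    for s in (1,-1):
        th=CT-a
        xs=(r-5,r) if s>0 else (-r,-r+5)
        P=proj(n,box(*k,th,xs[0],xs[1],-12,12,78,78.01))
        h=cv2.convexHull(P.astype(np.float32))[:,0]
        cv2.polylines(c,[((h+.5-[x0,y0])*f).astype(np.int32)],True,(0,0,255),1)
    out.append(c)
cv2.imwrite("pics/n.png",np.vstack([np.hstack(out[:3]),np.hstack(out[3:])])[:600,:800])
E
```

```text
t27.75 [450.2 -59.4 249.8] F [ 0.9 -0.4 -0.2] T [ 0.018 -0.118 -0.035] g1.000 j [ 0.42  0.12 -0.39  2.    0.05  1.03  0.01]
```

View pics/n.png

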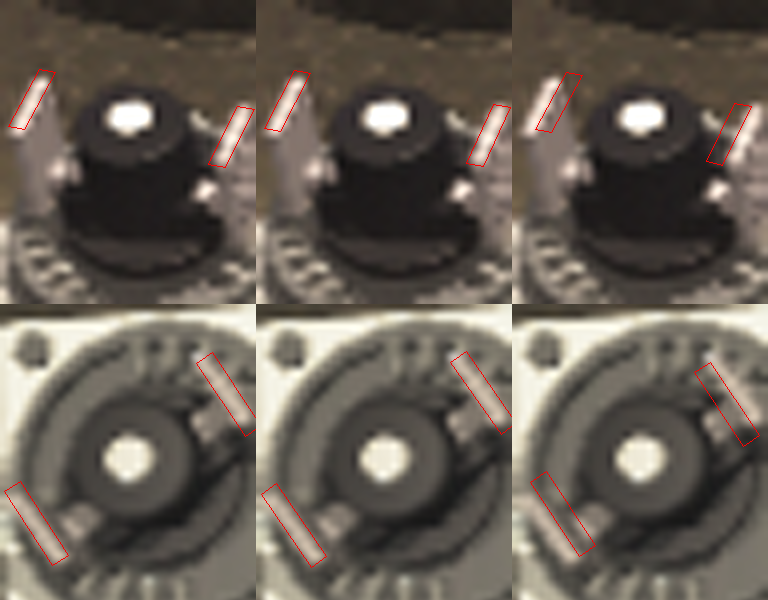

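Both tabs match the fully-out outline (33 mm) at 1.02–1.04 rad in both views, and clearly not the half-pressed one. So the knob is locked in the 1.04 notch, at about 20 N. Handing in.

```bash
python3 - <<'E'
from h import *
robot.job_done(); print("done")
E
```

```text
the job is handed in; nothing more can be done
done
```

The white tile is lying flat on the clamp bed and is held between the jaw pad and the end stop, with the knob locked in its 1.04 rad notch. I handed the job in at about 28 s of robot time; no verdict comes back.

- **Clamping force:** I pinched both tabs and turned the knob clockwise to 1.07 rad, where the torque was about 0.305 Nm (roughly 21 N). I then eased back to 1.05 rad and let go. The torque rise started at about 0.51 rad, which puts the locked force at about 19–20 N; I did not measure it after release.
- **Tabs:** in both camera views, both tabs match the fully-out outline at 1.02–1.04 rad, and not the half-pressed one.
- **Tile and robot:** a scene picture taken after release shows the tile held against the stop. The arm was well clear at hand-in.
- **Disagreements:** single torque readings scattered by about ±0.03 Nm. My first clamp fit was wrong because I picked a corner hidden behind the knob, so I redid it before moving. No final check failed.

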